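Sort the full document boxes from the empty ones and stack them

ROBOT

A 6-joint arm with a two-finger parallel gripper is mounted at the origin on the work surface. World frame = base frame: x ahead of the robot, y to its left, z up, the work surface at z = 0. Lengths are in m, angles in rad, forces in N, time in s.
With the tool pointing down it reaches from about 0.4 to 0.925 m from the base axis. Payload 12.5 kg.
Tool frame: the origin (TCP) lies at the very end of the fingers, on their centre line; the grasp point (between the pads) lies 19 mm behind it (r.hold_point_z is the distance from the TCP to the grasp point, in m); z points along the fingers, y is the line along which they close (so a half turn about z gives the same grasp; the last joint's range is limited). The gripper opens to 95 mm and grips with 3 to 60 N. Pads are 20 mm wide; open, the fingers measure 119 mm over their backs; the gripper's body (75 mm by 180 mm) begins 59 mm behind the grasp point.
Start: joints at [1.097, 0.491, 1.559, -0, 1.092, -0.106], TCP at [0.225, 0.583, 0.215] pointing down, gripper open.
Joint ranges: [-3.1, 3.1], [-0.84, 2.19], [0.05, 2.79], [-1.13, 4.28], [0.06, 2.93], [-2.69, 2.69]. Speed limits (rad/s): [2.22, 2.22, 2.79, 3.14, 3.14, 3.14].

INTERFACE

Orientations are given as a unit quaternion [w, x, y, z].
In Python, from station import r gives the robot as it stands. Calls block until the motion is done:
- r.movep(position, orientation): joint-space move of the TCP to a pose.
- r.move_straight(position, orientation=None, v=0.15): straight line of the TCP; orientation=None keeps the orientation; v is the mean speed in m/s.
- r.move_joints(angles): joint-space move.
- r.set_gripper(opening, f_grip=None): finger opening in m; f_grip is the grip in N (None keeps the last); returns when the fingers have stopped.
- r.wait(seconds).
- r.inverse_kinematics(position, orientation): joint angles nearest the present ones, or None.
- r.sense(): the state.
- r.read_camera(name): name is "scene" or "top" or "wrist"; returns a dict with "img" (480x640x3 uint8, red, green, blue), "z_map" (480x640 float32, m along the optical axis (not along the pixel's ray), 0 where there is no reading), "fx", "fy", "cx", "cy" (pixels), "R" (3x3) and "t" (3): a world point X has camera coordinates R X + t; the wrist camera has in their place "T_tool_cam" (4x4, takes a point from camera to tool coordinates, whose origin is the TCP and whose axes are the flange's). Camera axes: x right, y down, z forward; pixel columns grow to the right and rows downward; lengths in m; the calibration is good to about 2 mm. A picture is of the moment at which its call begins: read the wrist's pose just before it.
A pose or a line that the arm cannot do raises r.IKError and nothing moves.
- r.sign_off(): hands the job in; it is judged then, once.
The state is a dict: "t": time; "joints": joint angles; "qd": joint speeds; "effort": joint torques, N m; "tool_pos": TCP position; "eef_rot": TCP orientation; "wrist_force": force on the tool from outside, world axes, zero at the start; "moment": the same for the moment, N m; "opening": finger opening in m; "grasp_force": force on a finger pad.
Only numpy, scipy, OpenCV 4.12 (cv2) and the standard library are available. Lean on these libraries where they do the work, as an engineer would, in place of code of your own. Each camera call takes 0.05 s, during which the arm holds its last target. There are 200 camera calls.

TASK

Some of the closed document boxes on the desk are full and some are empty, and they all look alike, so feel each one's weight: stack the full boxes in one square column on the middle of the low wooden stand, and the empty ones in another on the middle of the thin cork mat, lined up lengthwise with the stand and the mat. The round marble paperweight is in the way: clear it off the stand first, and when every box is stacked set it upright on the middle of the full boxes' column. Leave the pencil cup, ink jar and glasses case as they are.

Things in the scene. Friction and masses are not known exactly. Their poses are not given: they have to be found in the camera images.
- stand: low pale wooden stand for the full boxes, fixed to the desk, a flat board 140 (its x) x 84 (its y) x 15 mm high; origin at the centre of its underside, its top 15 mm higher. The long sides of the boxes go along its long sides (either way round)
- mat: thin cork mat for the empty boxes, fixed to the desk, 150 (its x) x 94 (its y) x 5 mm; origin at the centre of its underside, its top 5 mm higher. The long sides of the boxes go along its long sides (either way round)
- paperweight: round marble paperweight, a squat cylinder 60 mm across and 40 mm high, 0.3 kg; origin at the centre of its underside, z up. Starts on the stand
- box_a: closed document box, brown wood with a dark lid seam, 120 (its x) x 64 (its y) x 45 mm high; origin at the centre of its underside. All boxes look alike and their lids are fixed, but each is either full (0.69 to 0.81 kg) or empty (0.14 to 0.18 kg); neither name nor place tells which. 4 or 5 of the six are there (None throughout: not there), at least one full and one empty
- box_b: closed document box, brown wood with a dark lid seam, 120 (its x) x 64 (its y) x 45 mm high; origin at the centre of its underside. All boxes look alike and their lids are fixed, but each is either full (0.69 to 0.81 kg) or empty (0.14 to 0.18 kg); neither name nor place tells which. 4 or 5 of the six are there (None throughout: not there), at least one full and one empty
- box_c: closed document box, brown wood with a dark lid seam, 120 (its x) x 64 (its y) x 45 mm high; origin at the centre of its underside. All boxes look alike and their lids are fixed, but each is either full (0.69 to 0.81 kg) or empty (0.14 to 0.18 kg); neither name nor place tells which. 4 or 5 of the six are there (None throughout: not there), at least one full and one empty
- box_d: closed document box, brown wood with a dark lid seam, 120 (its x) x 64 (its y) x 45 mm high; origin at the centre of its underside. All boxes look alike and their lids are fixed, but each is either full (0.69 to 0.81 kg) or empty (0.14 to 0.18 kg); neither name nor place tells which. 4 or 5 of the six are there (None throughout: not there), at least one full and one empty
- box_e: closed document box, brown wood with a dark lid seam, 120 (its x) x 64 (its y) x 45 mm high; origin at the centre of its underside. All boxes look alike and their lids are fixed, but each is either full (0.69 to 0.81 kg) or empty (0.14 to 0.18 kg); neither name nor place tells which. 4 or 5 of the six are there (None throughout: not there), at least one full and one empty
- box_f: closed document box, brown wood with a dark lid seam, 120 (its x) x 64 (its y) x 45 mm high; origin at the centre of its underside. All boxes look alike and their lids are fixed, but each is either full (0.69 to 0.81 kg) or empty (0.14 to 0.18 kg); neither name nor place tells which. 4 or 5 of the six are there (None throughout: not there), at least one full and one empty
- pencil_cup: dark round pencil cup, 64 mm across and 95 mm high, with pencils reaching 130 mm, loose, to be left alone; origin at the centre of its underside
- ink: small glass ink jar with a black cap, 42 mm across and 50 mm high, loose, to be left alone; origin at the centre of its underside
- glasses_case: black glasses case, 160 (x) x 60 (y) x 40 mm, loose, to be left alone; origin at the centre of its underside
Things that resemble listed ones, but are neither listed nor needed, are in the scene too. Leave any blue, turquoise or yellow look-alike of the box_d alone.

How it is judged:
By the outcome, as a careful person would: the job done as asked, in the order asked, and still so for the second after the job is handed in, with the robot touching nothing.
Of box_a, box_b, box_c, box_d, box_e, box_f only 4 to 5 are there at a start; the rules pass over those that are not, and their reading is None.
At some moment in a run one of paperweight may be knocked a few centimetres aside while the robot is not near it.
Once in a run the grip may slacken for a moment while it holds something.
It also fails if it takes over 192 s, if anything falls off the work surface, if the arm or the gripper's body presses on something with over 40 N, if the wrist force passes 120 N, or if a joint passes its speed limit or range.

## Working session

There is one attempt and no reset: what is moved stays moved. The work goes in short steps, each a Python script; the robot and the scene stay as the last script left them, time stands still between calls to the robot, and variables do not carry over. Pictures are saved under pics/ and viewed, at most 14 in all, crops included, and the job is handed in when it is done.

```bash
ls; mkdir -p pics; python3 - <<'E'
from station import r
import cv2,numpy as np
s=r.sense();print(s)
for n in("scene","top"):
    c=r.read_camera(n);cv2.imwrite(f"pics/{n}0.png",c["img"][:,:,::-1]);np.savez(f"{n}0.npz",**c)
    print(n,c["fx"],c["fy"],c["cx"],c["cy"],c["R"].tolist(),c["t"].tolist(),(c["z_map"]>0).mean())
E
```

```text
pics
{'t': 0.0, 'joints': array([ 1.09740293e+00,  4.91524680e-01,  1.55944400e+00,  1.50236771e-05,
        1.09170531e+00, -1.05610811e-01]), 'qd': array([ 0.00052177, -0.00042849,  0.00089754,  0.00040505,  0.00097096,
        0.00024686]), 'effort': array([ 2.88718649e-03, -6.12657523e+01, -2.58189923e+01,  6.93963538e-02,
        4.80601320e-02, -1.14614941e-04]), 'tool_pos': array([0.22458729, 0.58299388, 0.2140853 ]), 'eef_rot': array([-1.60734217e-04,  1.82860016e-01,  9.83138811e-01, -5.16266433e-04]), 'wrist_force': array([0.19931941, 0.2823835 , 0.18657368]), 'moment': array([-0.02431084, -0.01802717, -0.04224582]), 'grasp_force': 0.0, 'opening': 0.09525003500528498}
scene 544.6622572394871 544.6622572394871 324.75467138140255 246.65405609451412 [[-0.02970032564723875, 0.9994247528356656, 0.01637235706354289], [0.7281555859703015, 0.032854266151374094, -0.6846240134671743], [-0.684768087221283, -0.00841193289457552, -0.7287124989378749]] [-0.08279243766208448, -0.28510095350501524, 1.5953554880449965] 0.9960774739583333
top 474.34027435999184 474.34027435999184 327.3228513479895 237.11995526111022 [[0.0242185464371409, -0.9996163091239271, 0.013442341385697843], [-0.9811715288084192, -0.026344622564524457, -0.1913331960682266], [0.1916139166767951, -0.008555430754224934, -0.9814330907099007]] [0.07140514737639324, 0.4651314579827828, 1.0638311571112429] 0.995732421875
```

View pics/top0.png

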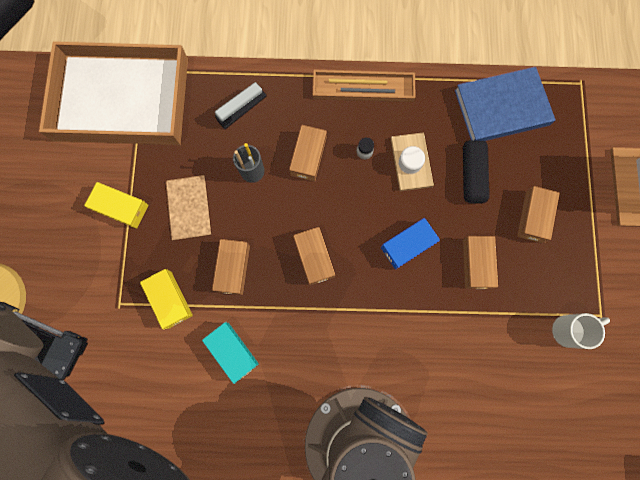

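View pics/scene0.png

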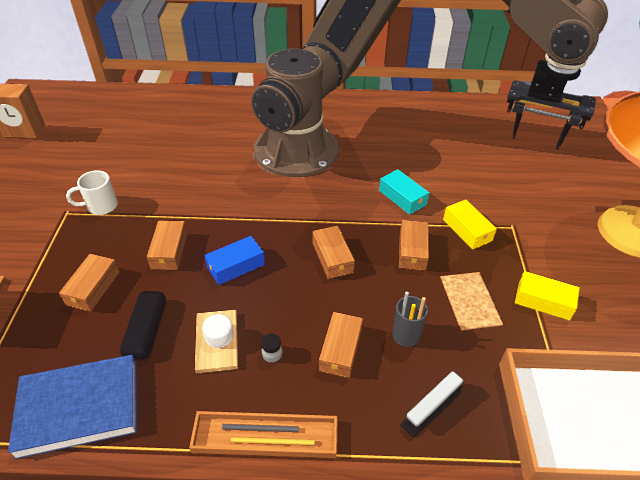

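Top view: five brown boxes at (309,153), (231,266), (315,256), (483,262) and (540,214). The stand with the paperweight is at (412,161), the mat at (188,208), cup (248,162), ink (366,148), glasses case (476,170). Yellow, blue and turquoise boxes are decoys. The scene view agrees.

```bash
cat > h.py <<'E'
import cv2,numpy as np
def world(c):
    v,u=np.mgrid[:480,:640]; z=c["z_map"].astype(float)
    P=np.stack([(u-c["cx"])/c["fx"]*z,(v-c["cy"])/c["fy"]*z,z],-1)
    return (P-c["t"])@c["R"]
def ray(c,uv,h):
    uv=np.asarray(uv,float).reshape(-1,2)
    d=np.c_[(uv[:,0]-c["cx"])/c["fx"],(uv[:,1]-c["cy"])/c["fy"],np.ones(len(uv))]@c["R"]
    o=-c["R"].T@c["t"]; return o[:2]+d[:,:2]*((h-o[2])/d[:,2])[:,None]
def rects(c,mask,h,amin=150):
    """min-area rectangles of mask blobs, cast on plane z=h: x,y,long-axis angle,L,W,pixel"""
    m=cv2.morphologyEx(mask.astype(np.uint8),cv2.MORPH_OPEN,np.ones((3,3)))
    out=[]
    for k in cv2.findContours(m,cv2.RETR_EXTERNAL,cv2.CHAIN_APPROX_NONE)[0]:
        if cv2.contourArea(k)<amin: continue
        q=ray(c,k,h); (x,y),(a,b),t=cv2.minAreaRect((q*1000).astype(np.float32))
        if a<b: a,b,t=b,a,t+90
        out.append([x/1e3,y/1e3,(np.deg2rad(t)+np.pi/2)%np.pi-np.pi/2,a,b,*k.reshape(-1,2).mean(0)])
    return np.array(out)
def masks(c):
    hsv=cv2.cvtColor(c["img"],cv2.COLOR_RGB2HSV); Z=world(c)[...,2]
    return hsv.astype(int),Z
E
python3 - <<'E'
from h import *
np.set_printoptions(suppress=True,precision=3)
for n in("top","scene"):
    c=dict(np.load(n+"0.npz")); hsv,Z=masks(c);H,S,V=[hsv[...,i] for i in range(3)]
    print(n)
    if n=="top":
        for p in((188,208),(400,140),(412,158),(231,266),(540,214),(309,153),(300,200),(476,170)):print(p,hsv[p[1],p[0]],Z[p[1],p[0]])
    print("box");print(rects(c,(abs(Z-.045)<.008)&(H<22)&(S>80),.045))
    print("case etc");print(rects(c,(Z>.03)&(Z<.06)&(V<70),.04))
    print("tall");print(rects(c,(Z>.075)&(Z<.15),.095))
    print("pw");print(rects(c,(abs(Z-.055)<.008)&(S<60)&(V>120),.055))
    print("stand");print(rects(c,(abs(Z-.015)<.006)&(V>140),.015))
    print("mat");print(rects(c,(abs(Z-.005)<.006)&(V>120)&(H<25),.005))
E
```

```text
top
(188, 208) [ 16 103 222] 0.0032615771870359205
(400, 140) [ 18  97 225] 0.014735325609059486
(412, 158) [ 18  16 246] 0.051183549121064036
(231, 266) [ 15 146 183] 0.04273361128508531
(540, 214) [ 14 138 201] 0.04166953780098236
(309, 153) [ 15 141 194] 0.045017577608470014
(300, 200) [ 11 146  98] -0.0008336923455074891
(476, 170) [150  32  55] 0.037376011102745535
box
[[  0.389   0.306  -0.091 119.798  64.88  229.197 266.682]
 [  0.416  -0.278   0.025 119.468  65.732 482.327 262.263]
 [  0.42    0.113   0.342 120.457  63.573 314.068 255.372]
 [  0.535  -0.423  -0.24  121.883  65.927 541.423 212.57 ]
 [  0.675   0.136  -0.215 121.119  64.265 307.638 150.986]
 [  0.831   0.75   -0.002 208.118  53.386  55.428  78.031]]
case etc
[[  0.638  -0.275  -0.008 152.71   55.461 476.854 170.382]
 [  0.694  -0.006   0.011  38.989  34.242 365.488 145.302]]
tall
[[  0.038   0.055  -0.597  89.596  20.215 335.809 436.277]]
pw
[[  0.66   -0.116  -1.542  55.995  55.553 412.388 158.134]]
stand
[[  0.333   0.818   0.422 106.435  37.874  10.146 287.562]
 [  0.668  -0.122   0.157 139.302  83.835 411.2
[... 658 characters left out ...]
454  36.01  270.727 342.418]
 [  0.649  -0.275  -0.011 154.12   55.178 141.72  322.173]]
tall
[[  0.64    0.272  -0.329  80.266  62.679 409.323 309.068]
 [  0.035   0.018  -1.112 173.412 125.375 297.08  129.687]
 [ -0.076  -0.816   0.415 201.853  93.001  14.593  99.856]]
pw
[[  0.777   0.339  -0.801  46.586  27.213 449.717 382.383]
 [  0.667  -0.117  -1.53   58.537  56.096 216.541 325.919]]
stand
[[  0.883   0.014  -1.566 148.309  10.533 271.758 440.287]
 [  0.672  -0.123   0.162 141.714  83.852 214.995 340.581]
 [  0.299   0.826  -0.05  169.418  78.64  617.277 228.398]]
mat
[[  0.865  -0.001  -1.57  249.821  56.097 264.97  433.117]
 [  0.539   0.424   0.18  153.167  97.727 470.751 300.619]]
```

```bash
cat >> h.py <<'E'
from station import r
STAND=(.670,-.1225,.160); MAT=(.538,.4245,.179); PARK=(.545,.035,.16)
def quat(x,y,z,th):
    best=None
    for p in(th,th+np.pi):
        q=[0,np.cos(p/2),np.sin(p/2),0]; j=r.inverse_kinematics([x,y,z],q)
        if j is not None and (best is None or abs(j[5])<best[0]): best=(abs(j[5]),q)
    return best[1]
def fz():
    r.wait(.25); return np.mean([(r.wait(.02),r.sense()["wrist_force"][2])[1] for _ in range(8)])
def pick(x,y,th,ztip,zsafe,width,grip=50,open_=.092):
    q=quat(x,y,zsafe,th); r.set_gripper(open_); r.movep([x,y,zsafe],q); f0=fz()
    r.move_straight([x,y,ztip],v=.2); r.set_gripper(width-.015,grip); r.wait(.2)
    s=r.sense(); print("grip",s["opening"],s["grasp_force"])
    r.move_straight([x,y,zsafe],v=.2); w=(f0-fz())/9.81
    s=r.sense(); print("lifted kg %.3f open %.4f grasp %.1f t %.1f"%(w,s["opening"],s["grasp_force"],s["t"])); return w
def place(x,y,th,ztip,zsafe,open_=.08):
    """lower to expected tip height, stopping on contact"""
    q=quat(x,y,zsafe,th); r.movep([x,y,zsafe],q); f0=fz(); z=ztip+.008
    print("before lowering open %.4f"%r.sense()["opening"])
    r.move_straight([x,y,z],v=.2)
    while z>ztip-.004:
        s=r.sense()["wrist_force"][2]-f0
        if s>3: break
        z-=.0015; r.move_straight([x,y,z],v=.03)
    print("contact df %.1f dz %.4f"%(s,z-ztip)); r.set_gripper(open_)
    r.wait(.2); r.move_straight([x,y,zsafe],v=.2); print("t %.1f"%r.sense()["t"])
def away(): r.movep([.35,.5,.3],quat(.35,.5,.3,.16))
E
python3 - <<'E'
from h import *
pick(.6635,-.1165,.16,.023,.15,.060,30)
place(*PARK,.008,.13)
E
```

```text
grip 0.05927738008678974 30.001102063106373
lifted kg 0.244 open 0.0595 grasp 30.0 t 6.5
before lowering open 0.0594
contact df 15.6 dz -0.0010
t 11.5
```

```bash
cat >> h.py <<'E'
import json,os
def col():
    return json.load(open("col.json")) if os.path.exists("col.json") else {"S":0,"M":0}
def do_box(x,y,th):
    n=col(); tip=.014
    zs=max(.015+.045*n["S"],.005+.045*n["M"])+tip+.06
    w=pick(x,y,th,tip,max(zs,.16),.064)
    k="S" if w>.4 else "M"; P,b=(STAND,.015) if k=="S" else (MAT,.005)
    z=b+.045*n[k]+tip
    place(*P,z,max(zs,.16)); n[k]+=1; json.dump(n,open("col.json","w")); print(k,n)
def look(tag,save=False):
    for c_ in("top","scene"):
        c=r.read_camera(c_); np.savez(f"{c_}_{tag}.npz",**c)
        if save: cv2.imwrite(f"pics/{c_}_{tag}.png",c["img"][:,:,::-1])
        hsv,Z=masks(c);H,S,V=[hsv[...,i] for i in range(3)]
        for h in np.unique([.045,.06,.105,.15,.195,.05,.095,.14,.185]):
            R=rects(c,(abs(Z-h)<.006)&(H<22)&(S>70),h,400)
            for a in R:
                if a[3]<140 and a[4]>45: print(c_,h,np.round(a,3))
        R=rects(c,(Z>.03)&(S<60)&(V>140),.04,400)
        for a in R:
            if a[3]<90: print(c_,"white@.04",np.round(a,3))
E
python3 - <<'E'
from h import *
do_box(.677,.136,-.216)
do_box(.422,.113,.346)
away(); look("1",True); print(r.sense()["t"])
E
```

```text
grip 0.06343653602132118 50.001550912857056
lifted kg 0.703 open 0.0635 grasp 50.0 t 17.5
before lowering open 0.0635
contact df 13.1 dz -0.0010
t 23.8
S {'S': 1, 'M': 0}
grip 0.06371002351405408 50.001742243766785
lifted kg 0.165 open 0.0637 grasp 50.0 t 28.9
before lowering open 0.0640
contact df 11.9 dz -0.0010
t 35.3
M {'S': 1, 'M': 1}
top 0.045 [ 3.89000e-01  3.06000e-01 -9.20000e-02  1.19652e+02  6.47490e+01
  2.29522e+02  2.65686e+02]
top 0.045 [ 4.15000e-01 -2.78000e-01  1.60000e-02  1.19638e+02  6.51010e+01
  4.82333e+02  2.62637e+02]
top 0.045 [ 5.36000e-01 -4.23000e-01 -2.45000e-01  1.20408e+02  6.51080e+01
  5.41615e+02  2.13486e+02]
top 0.045 [5.36000e-01 4.23000e-01 1.72000e-01 1.21172e+02 6.57620e+01 1.83025e+02
 2.02608e+02]
top 0.05 [5.35000e-01 4.22000e-01 1.78000e-01 1.20012e+02 6.42030e+01 1.83951e+02
 2.03543e+02]
top 0.06 [ 6.66000e-01 -1.22000e-01  1.61000e-01  1.20143e+02  6.47240e+01
  4.15592e+02  1.55612e+02]
top white@.04 [5.42000e-01 3.50000e-02 2.00000e-02 5.65770e+01 5.48420e+01 3.48642e+02
 2.05373e+02]
scene 0.045 [ 5.41000e-01 -4.24000e-01 -2.39000e-01  1.22720e+02  6.75580e+01
  8.68140e+01  2.77436e+02]
scene 0.045 [ 4.21000e-01 -2.79000e-01  1.70000e-02  1.20781e+02  6.52090e+01
  1.65488e+02  2.39248e+02]
scene 0.045 [ 3.94000e-01  3.05000e-01 -8.50000e-02  1.23241e+02  6.31550e+01
  4.14116e+02  2.38909e+02]
scene 0.05 [5.40000e-01 4.21000e-01 1.72000e-01 1.22351e+02 6.67650e+01 4.73364e+02
 2.88021e+02]
scene 0.06 [ 6.71000e-01 -1.23000e-01  1.61000e-01  1.22032e+02  6.40430e+01
  2.12558e+02  3.27049e+02]
scene white@.04 [5.50000e-01 3.30000e-02 5.10000e-02 5.88100e+01 5.68520e+01 2.95211e+02
 2.87873e+02]
36.3917
```

```bash
python3 - <<'E'
from h import *
do_box(.392,.306,-.091)
do_box(.419,-.278,.018)
do_box(.539,-.423,-.242)
away(); look("2",True); print(r.sense()["t"])
E
```

```text
grip 0.06356624455582424 50.00157058238983
lifted kg 0.180 open 0.0637 grasp 50.0 t 41.1
before lowering open 0.0636
contact df 12.9 dz -0.0010
t 45.8
M {'S': 1, 'M': 2}
grip 0.06374258584157357 50.001649260520935
lifted kg 0.740 open 0.0637 grasp 50.0 t 52.2
before lowering open 0.0637
contact df 12.2 dz -0.0010
t 57.2
S {'S': 2, 'M': 2}
grip 0.06368224103275001 50.00168323516846
lifted kg 0.154 open 0.0637 grasp 50.0 t 62.4
before lowering open 0.0637
contact df 11.4 dz -0.0010
t 69.0
M {'S': 2, 'M': 3}
top 0.105 [ 6.65000e-01 -1.23000e-01  1.53000e-01  1.19879e+02  6.43920e+01
  4.19454e+02  1.47895e+02]
top 0.14 [5.37000e-01 4.23000e-01 1.79000e-01 1.20103e+02 6.39500e+01 1.71611e+02
 1.92503e+02]
top white@.04 [5.42000e-01 3.50000e-02 2.00000e-02 5.65770e+01 5.48420e+01 3.48406e+02
 2.05319e+02]
scene 0.105 [ 6.70000e-01 -1.23000e-01  1.59000e-01  1.21706e+02  6.37920e+01
  2.09606e+02  3.12856e+02]
scene 0.14 [5.42000e-01 4.21000e-01 1.84000e-01 1.23560e+02 6.54100e+01 4.82919e+02
 2.60878e+02]
scene white@.04 [5.50000e-01 3.30000e-02 4.30000e-02 5.87960e+01 5.69150e+01 2.95493e+02
 2.87958e+02]
70.0083
```

```bash
python3 - <<'E'
from h import *
w=pick(.546,.035,.16,.008,.19,.060,30)
s=r.sense()["opening"]
if s>.055 and w>.15: place(.6695,-.1225,.16,.113,.19)
away(); look("3",True)
for c_ in("top","scene"):
    c=dict(np.load(f"{c_}_3.npz")); hsv,Z=masks(c)
    print(rects(c,(abs(Z-.145)<.01)&(hsv[...,1]<60)&(hsv[...,2]>120),.145)[:, :5].round(3))
a,b=[cv2.imread(f"pics/{n}_3.png") for n in("top","scene")]
cv2.imwrite("pics/both3.png",cv2.resize(np.hstack([a,b]),(800,300)))
E
```

```text
grip 0.059204235946142623 30.000881109153852
lifted kg 0.292 open 0.0594 grasp 30.0 t 76.1
before lowering open 0.0594
contact df 9.8 dz -0.0010
t 80.7
top 0.105 [ 6.29000e-01 -1.28000e-01 -1.41800e+00  6.45550e+01  4.71860e+01
  4.22127e+02  1.64436e+02]
top 0.14 [5.36000e-01 4.22000e-01 1.80000e-01 1.20220e+02 6.43180e+01 1.71849e+02
 1.91660e+02]
top white@.04 [ 7.08000e-01 -1.46000e-01  7.67000e-01  6.75620e+01  6.39370e+01
  4.22987e+02  1.42924e+02]
scene 0.105 [ 7.05000e-01 -1.18000e-01 -1.40900e+00  6.31200e+01  5.31100e+01
  2.10033e+02  3.27892e+02]
scene 0.14 [5.41000e-01 4.21000e-01 1.71000e-01 1.22236e+02 6.60950e+01 4.82938e+02
 2.61055e+02]
[[ 6.6500e-01 -1.2200e-01 -9.0000e-03  5.9257e+01  5.7716e+01]]
[[ 0.674 -0.122 -1.528 58.345 56.908]]
```

View pics/scene_3.png

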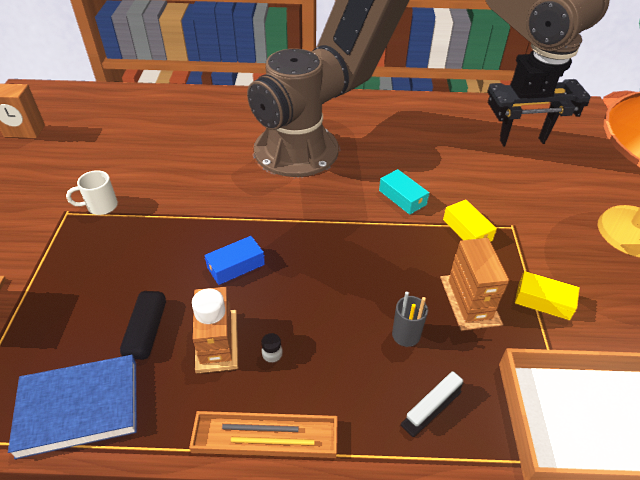

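The paperweight stands upright on the two-box column at (210,310). The three-box column on the mat at (475,285) is square, and the bystander items are undisturbed.

```bash
python3 -c "
from station import r
print(r.sign_off())"
```

```text
the job is handed in; nothing more can be done
None
```

Job handed in after about 82 s: the two full boxes are stacked on the stand with the paperweight upright on top, the three empty ones are on the mat about 3 mm off its middle, and the cup, jar and glasses case were left alone.

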